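Emboss the maker's mark on a pine block in a tilted jig and shut the stamp case

ROBOT

A 7-joint arm with a two-finger parallel gripper is mounted at the origin on the work surface. World frame = base frame: x ahead of the robot, y to its left, z up, the work surface at z = 0. Lengths are in m, angles in rad, forces in N, time in s.
With the tool pointing down it reaches from about 0.35 to 0.9 m from the base axis. Payload 8.1 kg.
Tool frame: the origin (TCP) lies midway between the tips of the shut fingers; the grasp point (between the pads) lies 19 mm behind it; z points along the fingers, y is the line along which they close (so a half turn about z gives the same grasp; the last joint's range is limited). The gripper opens to 85 mm and grips with 20 to 120 N. Pads are 22 mm wide; open, the fingers measure 114 mm over their backs; the gripper's body (76 mm by 85 mm) begins 54 mm behind the grasp point. The pads swing forward as they close: fully open they stand 13 mm farther back than shut.
Start: joints at [-1.424, 0.434, 0.025, 1.573, -0.012, 1.134, -0.075], TCP at [0.155, 0.606, 0.231] pointing down, gripper open.
Joint ranges: [-2.62, 2.62], [-0.44, 2.09], [-1.27, 1.32], [0.08, 2.57], [-1.32, 4.46], [0.12, 2], [-2.74, 2.74]. Speed limits (rad/s): [2.22, 2.22, 3.01, 3.01, 3.14, 3.14, 3.14].

INTERFACE

Orientations are given as a rotation vector (axis times angle).
In Python, from station import env, grab_frame, job gives the robot as it stands. The module is installed in compiled form; this text tells all that it offers.
- The arm moves only by the shell command python3 -m pendant 'ROWS' [OPENING] [FORCE]. ROWS is JSON, a list of rows, each a list of 2 entries, a list of its own where there are three numbers: the shift along the world's x, y, z in cm, then the turn, a rotation vector about the world's x, y, z in rad. In form: [[[x, y, z], [rx, ry, rz]], ...]. A call has 1 to 8 rows; each row is the pose to reach, as a shift and turn from the pose commanded when the call began; what a row does not reach only later rows make up. A row lasts 1/10 s, in which the tool goes at most 50 mm and 8.59 degrees, less where a joint would pass 70% of its speed; a pose out of reach is approached as far as the arm can. A call with a gripper value outside its range is refused whole. OPENING is the gripper command: -1 is fully open, 1 is shut, values between are in proportion, set as the call begins (- or left out, the last holds). The fingers move at their own pace and stop on an object; FORCE is the grip in N (left out, the last holds). Time passes only in rows, so rows that repeat a pose let the fingers close. It gives the time, the measured TCP pose, the force, the opening and the grip force at its end, in the units of the state.
- env.sense(): the state, without advancing time (a new reading comes with each control period).
- grab_frame(name): name is "scene" or "top" or "wrist"; returns a dict with "img" (384x512x3 uint8, blue, green, red), "z_map" (384x512 float32, m along the optical axis (not along the pixel's ray), 0 where there is no reading), "fx", "fy", "cx", "cy" (pixels), "rvec" (rotation vector, rad) and "tvec" (3), from world to camera coordinates, as OpenCV has them; the wrist camera has in their place "tool_from_camera" (4x4, takes a point from camera to tool coordinates, whose origin is the TCP and whose axes are the flange's). Camera axes: x right, y down, z forward; pixel columns grow to the right and rows downward; lengths in m; the calibration is good to about 2 mm. A picture is of the moment at which its call begins: read the wrist's pose just before it.
- job.hand_in(): hands the job in; it is judged then, once.
The state is a dict: "clock": time; "joints": joint angles; "qvel": joint speeds; "tau": joint torques, N m; "eef_pos": TCP position; "eef_rot": TCP orientation; "ft_force": force on the tool from outside, world axes, zero at the start; "ft_torque": the same for the moment, N m; "grip_width": finger opening in m; "grasp_force": force on a finger pad.
Only numpy, scipy, OpenCV 4.12 (cv2) and the standard library are available. Lean on these libraries where they do the work, as an engineer would, in place of code of your own. Each camera call takes 0.05 s, during which the arm holds its last target. There are 200 camera calls.

TASK

Take the hand stamp with the red collar out of its open case and press it, foot first and square to the sloping face, inside the dark ring on the pine block, so that the block's sprung rest sinks at least half way; hold it there for half a second without ramming it, then lift it straight off without sliding. Stand the stamp upright again in its own compartment of the case, let go, and lower the orange lid gently until it is fully shut. Leave the blue stamp and everything else on the bench where it is.

Things in the scene. Friction and masses are not known exactly. Their poses are not given: they have to be found in the camera images.
- stamp_red_center (a point): Hand stamp with a red collar, 78 mm tall, 150 g; this point is half-way up on its axis, 39 mm above its foot. z runs up the handle away from the foot. From the foot up: round flat steel foot 28 mm in diameter and 14 mm high, red collar 32 mm in diameter and 10 mm high, square beech handle 24 x 24 mm and 54 mm long (24 to 78 mm above the foot; flats face its x and y axes) with a red band at the top. Starts upright in one of the two compartments of the case, either one.
- stamp_red_foot (a point): Centre of the flat underside of the red stamp's foot, same axes.
- stamp_blue_center (a point): The other stamp, alike but with blue collar and band; half-way up, 39 mm above its foot. Stays in its compartment.
- stamp_blue_foot (a point): Centre of the underside of the blue stamp's foot.
- case: Stamp case fixed to the bench, left or right, yaw up to 17 degrees: black open tray 150 (x) by 210 mm (y), walls 30 mm high, walls and floor 4 mm thick; the stamps stand on the floor. Origin at the centre of its underside, z up. A wall at y = 0 makes two compartments 142 x 99 mm, centred at y = +53 and -53 mm; each holds one stamp, at about x = +10 mm. Lid hinged along the -x edge (robot side).
- lid (a joint): Angle of the orange lid, rad: 0 fully shut, 1.57 upright; starts open at 1.6 to 1.75 with its hollow side to +x of the case. The lid is a hood 64 mm deep, 150 x 210 mm, with 4 mm walls, that shuts down on the tray over the standing stamps. Friction in the hinge holds it where it is left; moving it takes 2 to 5 N at its far edge. It may be pushed from its outer (top) face.
- lid_hinge (a point): Middle of the lid's hinge line, on top of the tray's -x edge, 30 mm above the bench; turns with the lid: x runs from the hinge to the free edge (150 mm away), y along the hinge line, z out through the lid's outer top face, which is 64 mm from the hinge line.
- lid_edge (a point): Point on the outer top face of the lid, 25 mm inside the free edge, in the middle (125 mm along x and 64 mm along z from lid_hinge, same axes).
- jig: Marking jig, fixed to the bench on the other side, turned up to 17 degrees either way: dark steel base 160 x 150 x 12 mm, two blue cheeks 90 mm tall with orange knobs outside, and between them a cradle locked at a slope, which carries on a sprung rest the clamped pine block 84 x 84 x 24 mm. Origin at the centre of the base's underside, z up.
- ring (a point): Centre of the dark ring (43 mm outside, 38 mm inside diameter) on the upper face of the pine block; z is the outward normal of the face and leans 21 to 36 degrees from vertical towards the jig's -x side (the robot's side). Moves with the block. About 115 mm above the bench.
- block (a joint): How far the sprung rest with the block is pressed down along the face's normal, m: 0 at rest, 0.008 at its stop. It starts to move at about 5 N and needs about 11 N at 0.004 and 15 N at 0.007; beyond its stop it is rigid.
- tape: Yellow roll of tape lying flat, 80 mm diameter, 24 mm high; bystander.
- offcut: Wooden offcut 50 x 30 x 35 mm between case and jig; bystander.
- glue: Upright glue bottle 56 mm in diameter, 150 mm tall, at the far side; bystander.
- screwdriver: Orange screwdriver lying at the right; bystander.
- sanding_block: Cork sanding block 110 x 60 x 35 mm at the left; bystander.

How it is judged:
By the outcome, as a careful person would: the job done as asked, in the order asked, and still so for the second after the job is handed in, with the robot touching nothing.
It also fails if it takes over 72 s, if anything falls off the work surface, if the arm or the gripper's body presses on something with over 40 N, if the wrist force passes 120 N, or if a joint passes its speed limit or range.

## Working session

There is one attempt and no reset: what is moved stays moved. The work goes in short steps, Python scripts to look and compute and a shell command to move; the robot and the scene stay as the last step left them, time stands still between calls to the robot, and variables do not carry over. Pictures are saved under pics/ and viewed, at most 10 in all, crops included, and the job is handed in when it is done.

```bash
mkdir -p pics
cat > h.py <<'E'
import numpy as np, cv2, pickle
from scipy.spatial.transform import Rotation as R
from station import env, grab_frame, job
def cloud(f, T=None):
    """world points HxWx3 from the depth map"""
    z=f["z_map"]; v,u=np.mgrid[:z.shape[0],:z.shape[1]]
    p=np.stack([(u-f["cx"])/f["fx"]*z,(v-f["cy"])/f["fy"]*z,z],-1)
    if T is None:
        Rm=cv2.Rodrigues(np.array(f["rvec"],float))[0]
        return (p-np.ravel(f["tvec"]))@Rm
    return p@T[:3,:3].T+T[:3,3]
def wrist():
    s=env.sense(); f=grab_frame("wrist")
    T=np.eye(4); T[:3,:3]=R.from_rotvec(s["eef_rot"]).as_matrix(); T[:3,3]=s["eef_pos"]
    return f, T@np.array(f["tool_from_camera"])
E
python3 - <<'E'
from h import *
s=env.sense(); print({k:np.round(v,3) for k,v in s.items()})
ims=[]
for n in("scene","top"):
    f=grab_frame(n); pickle.dump(f,open(n+".pkl","wb")); cv2.imwrite(f"pics/{n}0.png",f["img"])
    print(n,f["fx"],f["cx"],f["cy"],f["rvec"],f["tvec"],(f["z_map"]>0).mean())
E
```

```text
{'clock': np.float64(0.0), 'joints': array([-1.424,  0.435,  0.025,  1.574, -0.012,  1.134, -0.075]), 'qvel': array([ 0.   , -0.002,  0.001, -0.   , -0.001, -0.001,  0.001]), 'tau': array([-0.0000e+00, -6.7046e+01,  1.0250e+00, -3.1620e+01,  1.6000e-02,
        1.3000e-02,  0.0000e+00]), 'eef_pos': array([0.154, 0.605, 0.231]), 'eef_rot': array([-3.910e-01, -3.117e+00,  2.000e-03]), 'ft_force': array([-0.112,  0.146,  0.389]), 'ft_torque': array([0.062, 0.003, 0.027]), 'grasp_force': np.float64(0.0), 'grip_width': np.float64(0.085)}
scene 395.0386662584846 261.59213933775897 192.5299722729542 [ 0.97930557  2.44373914 -1.09802047] [ 0.43235749 -0.19150221  1.67624278] 0.9905548095703125
top 390.0322773577862 251.33906124816647 191.13560389725615 [ 2.08317132 -2.12041644  0.23396061] [0.02639674 0.59752355 1.12929905] 0.9960225423177084
```

View pics/scene0.png

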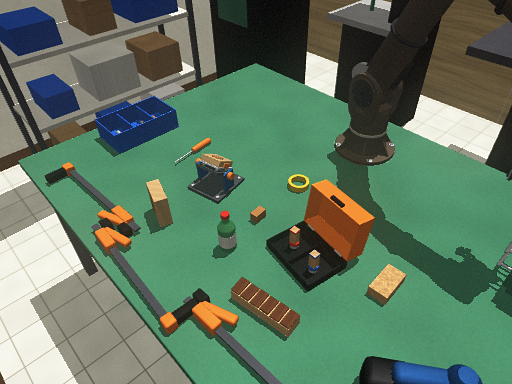

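View pics/top0.png

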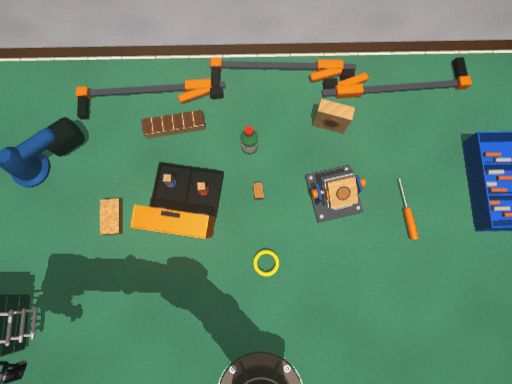

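The top view shows the case at left with the red stamp at (202,187), blue at (168,180), the lid's edge band at (172,222), the jig at right with the ring at (343,193), and the tape at (266,263).

Run:
```python
from h import *
for n in("top","scene"):
    f=pickle.load(open(n+".pkl","rb")); P=cloud(f); h=cv2.cvtColor(f["img"],cv2.COLOR_BGR2HSV).astype(int); H,S,V=h[...,0],h[...,1],h[...,2]
    B=f["img"].astype(int)
    def rep(nm,m,z0=0.003,z1=.3):
        m=m&(P[...,2]>z0)&(P[...,2]<z1)&(P[...,0]>.1)&(P[...,0]<.9)&(abs(P[...,1])<.6)
        k,lab,st,c=cv2.connectedComponentsWithStats(m.astype(np.uint8))
        for i in range(1,k):
            if st[i,4]>12:
                q=P[lab==i]; r=cv2.minAreaRect((q[:,:2]*1000).astype(np.float32))
                print(n,nm,c[i].round(),st[i,4],"med",np.median(q,0).round(3),"min",q.min(0).round(3),"max",q.max(0).round(3),np.round(r[0]),np.round(r[1]),round(r[2]))
    rep("red",((H<6)|(H>174))&(S>130)&(V>90))
    rep("blue",(H>100)&(H<125)&(S>120)&(V>60))
    rep("orange",(H>=6)&(H<16)&(S>190)&(V>150))
    rep("black",(V<45))
    rep("wood",(H>8)&(H<25)&(S>60)&(S<190)&(V>110))
    rep("yellow",(H>24)&(H<34)&(S>150)&(V>110))
```

```text
top red [248. 130.] 58 med [0.764 0.021 0.149] min [0.753 0.01  0.142] max [0.777 0.032 0.153] [765.  21.] [21. 25.] 89
top red [205. 192.] 24 med [0.602 0.163 0.027] min [0.597 0.153 0.022] max [0.623 0.179 0.039] [607. 163.] [14. 31.] 44
top blue [358. 183.] 47 med [ 0.613 -0.309  0.088] min [ 0.59  -0.317  0.084] max [ 0.638 -0.302  0.094] [ 614. -309.] [49.  8.] 12
top blue [173. 184.] 18 med [0.633 0.263 0.028] min [0.626 0.258 0.023] max [0.649 0.281 0.032] [635. 266.] [11. 29.] 46
top blue [319. 192.] 51 med [ 0.587 -0.187  0.089] min [ 0.562 -0.202  0.011] max [ 0.63  -0.178  0.093] [ 597. -188.] [23. 69.] 83
top orange [315. 196.] 13 med [ 0.575 -0.176  0.083] min [ 0.573 -0.182  0.081] max [ 0.579 -0.169  0.088] [ 576. -176.] [12.  6.] 89
top orange [410. 223.] 158 med [ 0.499 -0.477  0.021] min [ 0.447 -0.499  0.012] max [ 0.544 -0.467  0.029] [ 496. -481.] [97. 24.] 10
top black [ 84. 114.] 50 med [0.878 0.563 0.03 ] min [0.868 0.56  0.018] max [0.9   0.584 0.038] [884. 572.] [31. 24.] 2
top black [ 72. 135.] 378 med [0.783 0.576 0.081] min [0.753 0.557 0.028] max [0.84  
[... 3912 characters left out ...]
min [ 0.584 -0.022  0.031] max [0.632 0.009 0.041] [608.  -6.] [47. 29.] 4
scene wood [294. 229.] 35 med [0.612 0.168 0.083] min [0.599 0.159 0.08 ] max [0.624 0.178 0.088] [611. 169.] [25. 17.] 5
scene wood [314. 253.] 36 med [0.64  0.273 0.084] min [0.632 0.264 0.08 ] max [0.65  0.285 0.087] [641. 274.] [21. 18.] 87
scene wood [387. 281.] 660 med [0.535 0.462 0.037] min [0.477 0.429 0.03 ] max [0.587 0.492 0.043] [532. 461.] [110.  60.] 2
scene wood [267. 304.] 748 med [0.84  0.287 0.046] min [0.801 0.17  0.037] max [0.88  0.373 0.052] [840. 271.] [ 56. 199.] 9
scene yellow [298. 181.] 98 med [ 0.381 -0.022  0.026] min [ 0.341 -0.066  0.019] max [0.418 0.015 0.03 ] [380. -25.] [77. 77.] 10
```

Run:
```python
from h import *
f,T=wrist(); print(np.round(f["tool_from_camera"],3),f["fx"])
print(R.from_rotvec(env.sense()["eef_rot"]).as_matrix().round(3))
for n in("top","scene"):
    f=pickle.load(open(n+".pkl","rb")); P=cloud(f)
    m=(abs(P[...,0]-.582)<.07)&(abs(P[...,1]+.25)<.035)&(P[...,2]>.095)&(P[...,2]<.16)
    q=P[m]
    for _ in range(4):
        c=np.median(q,0); c=q.mean(0); v=np.linalg.svd(q-c)[2][2]; v*=np.sign(v[2]); q=q[abs((q-c)@v)<.003]
    print(n,len(q),c.round(3),v.round(3),np.degrees(np.arccos(v[2])).round(1),np.degrees(np.arctan2(-v[1],-v[0])).round(1))
    g=cv2.cvtColor(f["img"],cv2.COLOR_BGR2GRAY)
    mm=m&(g<100)&(abs((P-c)@v)<.004); rr=P[mm]; print(mm.sum(),(rr.min(0)/2+rr.max(0)/2).round(3),np.ptp(rr,axis=0).round(3))
```

```text
[[-0.    -0.954 -0.299  0.076]
 [ 1.    -0.001  0.002  0.   ]
 [-0.002 -0.299  0.954 -0.142]
 [ 0.     0.     0.     1.   ]] 288.5115261963285
[[-0.969  0.247 -0.   ]
 [ 0.247  0.969 -0.001]
 [-0.    -0.001 -1.   ]]
top 120 [ 0.582 -0.251  0.113] [-0.169 -0.048  0.984] 10.1 15.9
3 [ 0.576 -0.252  0.112] [0.019 0.039 0.005]
scene 47 [ 0.616 -0.249  0.117] [-0.033  0.022  0.999] 2.3 -34.4
3 [ 0.603 -0.247  0.116] [0.065 0.042 0.003]
```

```bash
python3 -m pendant '[[[2,-2,5],[0,0,0]],[[5,-5,8],[0,0,0]],[[8,-8,9],[0,0,0]],[[11,-11,9],[0,0,0]],[[14,-14,9],[0,0,0]],[[17,-17,9],[0,0,0]],[[20,-20,9],[0,0,0]],[[23,-23,9],[0,0,0]]]' -1 20
```

```text
clock: 0.95
eef_pos: [0.3854, 0.3741, 0.3212]
eef_rot: [-0.391, -3.117, 0.0]
ft_force: [-0.1, 1.1, 0.9]
grip_width: 0.0854
grasp_force: 0.0
```

```bash
python3 -m pendant '[[[3,-3,0],[0,0,0]],[[6,-6,0],[0,0,0]],[[9,-9,0],[0,0,0]],[[12,-12,0],[0,0,0]],[[15,-15,-1],[0,0,0.04]],[[18,-18,-3],[0,0,0.08]],[[21,-20,-6],[0,0,0.08]],[[22.6,-20.5,-8],[0,0,0.08]]]' >/dev/null; python3 -m pendant '[[[0,0,0],[0,0,0]],[[0,0,0],[0,0,0]]]'
python3 - <<'E'
from h import *
f,T=wrist(); pickle.dump((f,T),open("w1.pkl","wb")); cv2.imwrite("pics/w1.png",f["img"])
E
```

```text
clock: 1.95
eef_pos: [0.6101, 0.1708, 0.2409]
eef_rot: [-0.267, -3.129, 0.001]
ft_force: [-0.2, -0.8, 0.3]
grip_width: 0.0857
grasp_force: 0.0
```

View pics/w1.png

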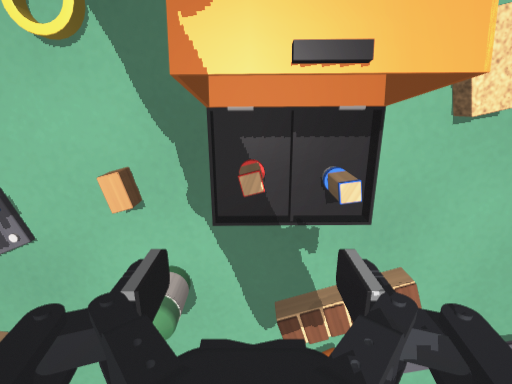

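The wrist view shows the red stamp's top at (251,186) and blue at (347,191) inside the black tray, the lid above, and the fingers at (145,290) and (360,290). Next, the red stamp's axis and yaw, and the case's yaw.

Run:
```python
from h import *
f,T=pickle.load(open("w1.pkl","rb")); P=cloud(f,T); z=P[...,2]
for nm,c in(("red",(.612,.169)),("blue",(.643,.274))):
    m=(abs(z-.082)<.006)&(np.hypot(P[...,0]-c[0],P[...,1]-c[1])<.03)
    q=P[m]; r=cv2.minAreaRect((q[:,:2]*1000).astype(np.float32)); print(nm,m.sum(),q[:,2].mean().round(4),r)
    # same from the pixel contour cast on the plane z=.082
    pts=np.argwhere(m)[:,::-1]; print(pts.min(0),pts.max(0))
# tray rim
m=(z>.024)&(z<.035)&(f["img"].max(2)<60)&(np.hypot(P[...,0]-.617,P[...,1]-.222)<.16)&(P[...,0]>.57)
q=P[m];r=cv2.minAreaRect((q[:,:2]*1000).astype(np.float32)); print("rim",r)
im=cv2.resize(f["img"][150:210,220:280],(480,480),interpolation=cv2.INTER_NEAREST); cv2.imwrite("pics/w1c.png",im)
```

```text
red 507 0.0815 ((613.2821044921875, 169.2630615234375), (24.548809051513672, 24.33928108215332), 4.99354887008667)
[238 170] [264 196]
blue 524 0.0815 ((640.8527221679688, 274.0076904296875), (24.651872634887695, 24.683977127075195), 86.58619689941406)
[338 179] [361 203]
rim ((622.930419921875, 220.8214111328125), (209.1002960205078, 139.2297821044922), 80.72004699707031)
```

View pics/w1c.png

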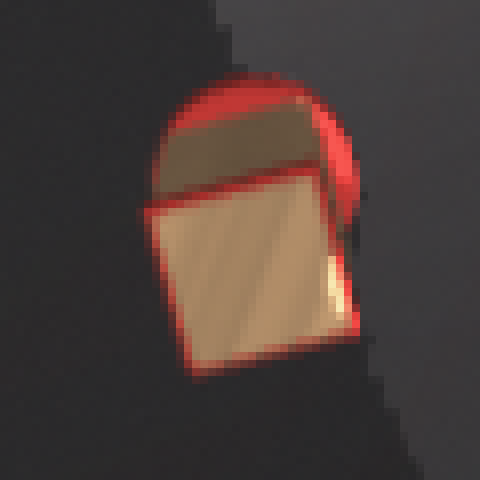

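The crop shows the square top with corners at about (145,210), (320,170), (355,330) and (195,375). That gives a clean 24 mm top at (0.613, 0.169) with yaw +5°, so the tool has to turn +0.258 rad.

```bash
python3 -m pendant '[[[0.1,-0.1,-2],[0,0,0.13]],[[0.3,-0.15,-5],[0,0,0.258]],[[0.3,-0.15,-8],[0,0,0.258]],[[0.3,-0.15,-11],[0,0,0.258]],[[0.3,-0.15,-14],[0,0,0.258]],[[0.3,-0.15,-16],[0,0,0.258]],[[0.3,-0.15,-18],[0,0,0.258]],[[0.3,-0.15,-19.4],[0,0,0.258]]]'; python3 -m pendant '[[[0,0,0],[0,0,0]],[[0,0,0],[0,0,0]],[[0,0,0],[0,0,0]]]'
python3 - <<'E'
from h import *
f,T=wrist(); pickle.dump((f,T),open("w2.pkl","wb")); cv2.imwrite("pics/w2.png",f["img"]); print(env.sense()["joints"])
E
```

```text
clock: 2.8
eef_pos: [0.6132, 0.1707, 0.0475]
eef_rot: [-0.142, 3.138, 0.002]
ft_force: [0.7, 0.3, -0.1]
grip_width: 0.0852
grasp_force: 0.0
clock: 3.1
eef_pos: [0.6144, 0.1696, 0.0488]
eef_rot: [-0.139, 3.136, 0.001]
ft_force: [-0.3, -0.2, 0.3]
grip_width: 0.0852
grasp_force: 0.0
[-0.4711059   0.64542569  0.17778181  1.73202322 -0.15273994  0.77541864
  1.43978641]
```

View pics/w2.png

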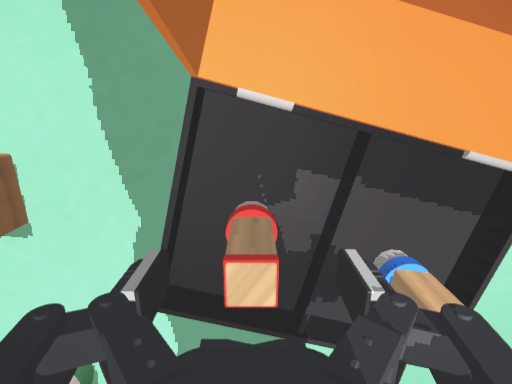

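The fingers straddle the red stamp (top at (251,282), squared with the pads), and blue is clear. Closing.

```bash
python3 -m pendant '[[[0,0,0],[0,0,0]],[[0,0,0],[0,0,0]],[[0,0,0],[0,0,0]],[[0,0,0],[0,0,0]],[[0,0,0],[0,0,0]],[[0,0,0],[0,0,0]],[[0,0,0],[0,0,0]],[[0,0,0],[0,0,0]]]' 1 80; python3 -m pendant '[[[0,0,0],[0,0,0]],[[0,0,0],[0,0,0]]]'
```

```text
clock: 3.95
eef_pos: [0.6138, 0.1692, 0.0475]
eef_rot: [-0.138, 3.138, 0.0]
ft_force: [0.5, -0.1, 4.0]
grip_width: 0.023
grasp_force: 78.6
clock: 4.15
eef_pos: [0.6138, 0.1691, 0.0475]
eef_rot: [-0.138, 3.138, 0.0]
ft_force: [0.2, -0.3, 4.5]
grip_width: 0.023
grasp_force: 78.6
```

```bash
python3 -m pendant '[[[0,0,1],[0,0,0]],[[0,0,3],[0,0,0]],[[0,0,6],[0,0,0]],[[0,0,10],[0,0,0]],[[0,0,14],[0,0,0]],[[0,-3,18],[0,0,0]],[[0,-6,21],[0,0,0]],[[0.5,-10,23],[0,0,0]]]' >/dev/null; python3 -m pendant '[[[0,-4,0],[0,0,0]],[[0,-8,0],[0,0,0]],[[0,-12,0],[0,0,0]],[[0,-16,0],[0,0,0]],[[0,-20,0],[0,0,0]],[[0.5,-24,0],[0,0,0]],[[0.5,-28,0],[0,0,0]],[[1,-32,0],[0,0,0]]]'; python3 -m pendant '[[[0,0,0],[0,0,0]],[[0,0,0],[0,0,0]],[[0,0,0],[0,0,0]]]';  python3 - <<'E'
from h import *
f,T=wrist(); pickle.dump((f,T),open("w3.pkl","wb")); cv2.imwrite("pics/w3.png",f["img"]); print(env.sense()["joints"])
E
```

```text
clock: 5.75
eef_pos: [0.6275, -0.2524, 0.2775]
eef_rot: [0.138, -3.137, -0.001]
ft_force: [1.1, 0.9, -1.8]
grip_width: 0.0229
grasp_force: 78.5
clock: 6.05
eef_pos: [0.6285, -0.2495, 0.2771]
eef_rot: [0.14, -3.138, -0.002]
ft_force: [-0.1, 0.6, -0.6]
grip_width: 0.0233
grasp_force: 78.7
[ 0.09645058  0.50031124  0.32804496  1.3832823  -0.16283212  1.28513278
  2.09387007]
```

View pics/w3.png

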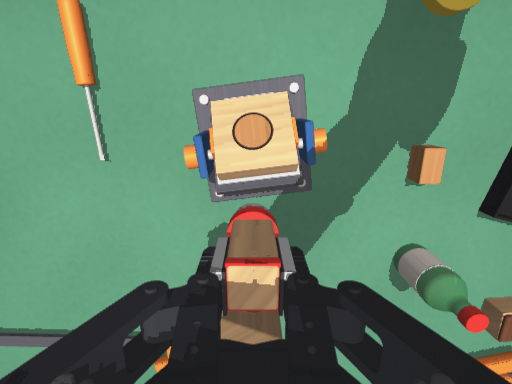

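The ring is at about (253,131) on the pine block, cheeks at (202,157) and (311,143). The stamp is held centred at (252,250).

```bash
cat > ring.py <<'E'
from h import *
def ring(f,T,guess):
    P=cloud(f,T); g=f["img"].astype(float); hs=cv2.cvtColor(f["img"],cv2.COLOR_BGR2HSV)
    q=P[guess[1]-22:guess[1]+22,guess[0]-26:guess[0]+26].reshape(-1,3); q=q[q[:,2]>.08]
    for _ in range(6):
        c=q.mean(0); n=np.linalg.svd(q-c)[2][2]; n*=np.sign(n[2]); q=q[abs((q-c)@n)<.003]
    print("resid",((q-c)@n).std(),len(q))
    m=(abs((P-c)@n)<.005)&(hs[...,2]<110)&(np.linalg.norm(P-c,axis=2)<.045)
    m=m.astype(np.uint8); k,lab,st,_=cv2.connectedComponentsWithStats(m)
    i=1+np.argmax(st[1:,4]); pts=np.argwhere(lab==i)[:,::-1].astype(np.float64)
    # cast rays on the plane
    d=np.c_[(pts[:,0]-f["cx"])/f["fx"],(pts[:,1]-f["cy"])/f["fy"],np.ones(len(pts))]@T[:3,:3].T; o=T[:3,3]
    X=o+d*((c-o)@n/(d@n))[:,None]
    e1=np.cross([0,1,0],n); e1/=np.linalg.norm(e1); e2=np.cross(n,e1)
    ab=np.c_[(X-c)@e1,(X-c)@e2]; (u,v),r=cv2.minEnclosingCircle((ab*1000).astype(np.float32))
    C=c+e1*u/1000+e2*v/1000
    # block outline yaw: wood on plane
    w=(abs((P-c)@n)<.004)&(np.linalg.norm(P-C,axis=2)<.07); Y=P[w]; rr=cv2.minAreaRect((np.c_[(Y-C)@e1,(Y-C)@e2]*1000).astype(np.float32))
    print("ring",C.round(4),"diam",2*r,"px",len(pts),"n",n.round(4),"tilt",np.degrees(np.arccos(n[2])).round(2),"az",np.degrees(np.arctan2(-n[1],-n[0])).round(2),"block",rr)
    return C,n
E
python3 - <<'E'
from ring import *
f,T=pickle.load(open("w3.pkl","rb")); C,n=ring(f,T,(253,131))
s=env.sense(); Rt=R.from_rotvec(s["eef_rot"]).as_matrix(); print(Rt.round(3))
# stamp handle sides: front flat as seen by camera
P=cloud(f,T); L=(P-np.array(s["eef_pos"]))@Rt
m=(abs(L[...,0])<.016)&(abs(L[...,1])<.02)&(L[...,2]>-.04)&(L[...,2]<.05)
q=L[m]; side=q[(q[:,0]>.008)&(q[:,2]<.016)&(q[:,2]>-.03)&(abs(q[:,1])<.01)]
print(len(side)); print("front flat x vs z",np.polyfit(side[:,2],side[:,0],1)); top=q[q[:,2]<-.02]; print("top",np.median(top,0),np.percentile(q[:,2],[1,99]))
E
```

```text
resid 0.0006481426362058744 326
ring [ 0.5769 -0.254   0.1135] diam 43.33234405517578 px 181 n [-0.581  -0.1199  0.805 ] tilt 36.39 az 11.66 block ((-0.6197586059570312, 0.3025474548339844), (84.96271514892578, 84.03089904785156), 9.958127975463867)
[[-0.996 -0.09  -0.   ]
 [-0.09   0.996  0.001]
 [ 0.     0.001 -1.   ]]
1546
front flat x vs z [-0.00059829  0.01209756]
top [ 0.00642165 -0.00017896 -0.03380031] [-0.03837122  0.03848697]
```

Run:
```python
from h import *
f,T=pickle.load(open("w3.pkl","rb")); P=cloud(f,T)
C=np.array([.5769,-.254,.1135]);n=np.array([-.581,-.1199,.805])
for _ in range(5):
    m=(abs((P-C)@n)<.004)&(np.linalg.norm(P-C,axis=2)<.045); q=P[m]; c=q.mean(0); n=np.linalg.svd(q-c)[2][2]; n*=np.sign(n[2]); C=C+n*((c-C)@n)
print(m.sum(),C.round(4),n.round(4),((q-c)@n).std(),np.degrees(np.arccos(n[2])),np.degrees(np.arctan2(-n[1],-n[0])))
s=env.sense(); Rt=R.from_rotvec(s["eef_rot"]); 
# turn taking tool z to -n, with tool y horizontal-aligned (minimal + yaw options)
z=-n; 
y=np.cross([0,0,1],n); y/=np.linalg.norm(y); y*=np.sign(y[1]); x=np.cross(y,z)
G=R.from_matrix(np.c_[x,y,z]); print("aligned turn",(G*Rt.inv()).as_rotvec().round(4))
a=np.cross(Rt.as_matrix()[:,2],z); print("minimal turn",(a/np.linalg.norm(a)*np.arccos(Rt.as_matrix()[:,2]@z)).round(4))
for d in(.06,.01,0): print(d,"TCP",(C+n*(.0435+d)).round(4),"shift cm",((C+n*(.0435+d)-s["eef_pos"])*100).round(2))
```

```text
5129 [ 0.5772 -0.2539  0.1131] [-0.5218 -0.1152  0.8452] 0.0007259076063723164 32.301836665997946 12.449841543120709
aligned turn [ 0.0852 -0.5579  0.1235]
minimal turn [ 0.1205 -0.5508 -0.0007]
0.06 TCP [ 0.5231 -0.2659  0.2006] shift cm [-10.55  -1.68  -7.67]
0.01 TCP [ 0.5492 -0.2601  0.1583] shift cm [ -7.94  -1.1  -11.89]
0 TCP [ 0.5545 -0.259   0.1499] shift cm [ -7.42  -0.99 -12.74]
```

```bash
python3 -m pendant '[[[-2,-0.3,0],[0.024,-0.11,0]],[[-4,-0.6,0],[0.048,-0.22,0]],[[-6,-1,-1],[0.072,-0.33,0]],[[-8,-1.3,-3],[0.096,-0.44,0]],[[-9.5,-1.5,-5],[0.1205,-0.551,-0.0007]],[[-10.5,-1.7,-7],[0.1205,-0.551,-0.0007]],[[-10.55,-1.68,-7.67],[0.1205,-0.551,-0.0007]],[[-10.55,-1.68,-7.67],[0.1205,-0.551,-0.0007]]]'; python3 -m pendant '[[[0,0,0],[0,0,0]],[[0,0,0],[0,0,0]],[[0,0,0],[0,0,0]]]';  python3 - <<'E'
from h import *
f,T=wrist(); pickle.dump((f,T),open("w4.pkl","wb")); cv2.imwrite("pics/w4.png",f["img"]); s=env.sense();print(s["joints"].round(2))
n=np.array([-.5218,-.1152,.8452]);C=np.array([.5772,-.2539,.1131])
Rt=R.from_rotvec(s["eef_rot"]).as_matrix(); print("err deg",np.degrees(np.arccos(-n@Rt[:,2])),"foot rel",(Rt.T@(np.array(s["eef_pos"])+.0435*Rt[:,2]-C)).round(4))
E
```

```text
clock: 6.9
eef_pos: [0.5232, -0.2661, 0.2007]
eef_rot: [-0.116, 2.582, 0.129]
ft_force: [0.1, 0.3, -3.7]
grip_width: 0.0232
grasp_force: 78.9
clock: 7.2
eef_pos: [0.5247, -0.2672, 0.2019]
eef_rot: [-0.116, 2.582, 0.127]
ft_force: [-0.2, -0.5, -0.1]
grip_width: 0.0229
grasp_force: 78.8
[ 1.    0.3  -0.45  2.05 -0.6   0.49  2.74]
err deg 0.5555766756562668 foot rel [-0.0019 -0.0011 -0.0603]
```

View pics/w4.png

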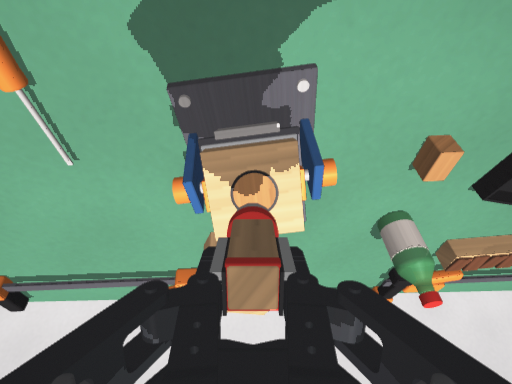

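The ring is at (254,190), just ahead of the collar, and the jig is clear. Joint 7 has run to its 2.74 limit, so I'll turn about the face normal to relieve it.

```bash
python3 -m pendant '[[[0,0,0],[-0.05,-0.012,0.085]],[[0,0,0],[-0.1,-0.023,0.17]],[[0,0,0],[-0.157,-0.035,0.254]],[[0,0,0],[-0.209,-0.046,0.338]],[[0,0,0],[-0.26,-0.058,0.42]],[[0,0,0],[-0.26,-0.058,0.42]],[[0,0,0],[-0.26,-0.058,0.42]]]';  cat > chk.py <<'E'
from h import *
from ring import ring
s=env.sense();print(s["joints"].round(2))
n=np.array([-.5218,-.1152,.8452]);C=np.array([.5772,-.2539,.1131])
Rt=R.from_rotvec(s["eef_rot"]).as_matrix(); z=Rt[:,2]; a=np.cross(z,-n)
print("err deg",np.degrees(np.arccos(-n@z)),"fix turn",a.round(4)); ft=np.array(s["eef_pos"])+.0435*z
e=ft-C; print("height mm",e@n*1000,"lateral",((e-n*(e@n))*1000).round(2), "force along n",np.dot(s["ft_force"],n).round(2), "lat",(s["ft_force"]-n*np.dot(s["ft_force"],n)).round(1))
E
python3 chk.py
python3 - <<'E'
from ring import *
f,T=pickle.load(open("w4.pkl","rb")); P=cloud(f,T)
C=np.array([.5772,-.2539,.1131]);n=np.array([-.5218,-.1152,.8452])
for _ in range(5):
    m=(abs((P-C)@n)<.004)&(np.linalg.norm(P-C,axis=2)<.045); q=P[m]; c=q.mean(0); n=np.linalg.svd(q-c)[2][2]; n*=np.sign(n[2]); C=C+n*((c-C)@n)
print("w4 plane",m.sum(),C.round(4),n.round(4))
m=(m&(f["img"].max(2)<110)).astype(np.uint8); k,l,st,ce=cv2.connectedComponentsWithStats(m); 
i=1+np.argmax(st[1:,4]); q=P[l==i]; e1=np.cross([0,1,0],n);e1/=np.linalg.norm(e1);e2=np.cross(n,e1)
(u,v),r=cv2.minEnclosingCircle((np.c_[(q-C)@e1,(q-C)@e2]*1000).astype(np.float32)); print((C+e1*u/1e3+e2*v/1e3).round(4),2*r,st[i])
E
```

```text
clock: 7.95
eef_pos: [0.5241, -0.2669, 0.2008]
eef_rot: [-0.742, 2.471, -0.057]
ft_force: [-0.9, -0.1, -1.1]
grip_width: 0.0232
grasp_force: 78.9
[ 1.39  0.43 -0.97  2.03 -0.04  0.43  2.73]
err deg 0.5522732969641937 fix turn [ 0.0011 -0.0009  0.0005]
height mm 59.85796658447925 lateral [ 0.83 -1.12  0.36] force along n -0.44 lat [-1.1 -0.1 -0.7]
w4 plane 6028 [ 0.5772 -0.2539  0.1131] [-0.5258 -0.1156  0.8427]
[ 0.5752 -0.2562  0.1115] 41.82398223876953 [231 170  39  39 170]
```

```bash
python3 -m pendant '[[[0,0,0],[0.072,0.016,-0.116]],[[0,0,0],[0.143,0.032,-0.232]],[[0,0,0],[0.215,0.048,-0.349]],[[0,0,0],[0.287,0.064,-0.465]],[[0,0,0],[0.359,0.079,-0.581]],[[0,0,0],[0.43,0.095,-0.697]],[[0,0,0],[0.502,0.111,-0.814]],[[0,0,0],[0.574,0.127,-0.93]]]'; python3 -m pendant '[[[0,0,0],[0,0,0]],[[0,0,0],[0,0,0]],[[0,0,0],[0,0,0]]]'; python3 chk.py
```

```text
clock: 8.75
eef_pos: [0.5241, -0.2672, 0.2016]
eef_rot: [0.676, 2.532, 0.347]
ft_force: [0.1, -0.4, -2.1]
grip_width: 0.0232
grasp_force: 78.9
clock: 9.05
eef_pos: [0.5237, -0.2674, 0.2011]
eef_rot: [0.664, 2.535, 0.344]
ft_force: [-0.4, -0.4, -2.3]
grip_width: 0.0231
grasp_force: 78.9
[ 1.19  0.35 -0.69  2.04 -0.39  0.45  1.95]
err deg 0.5623709040559732 fix turn [ 0.0008 -0.0022  0.0002]
height mm 60.35288565240364 lateral [ 0.6  -1.56  0.16] force along n -1.69 lat [-1.3 -0.6 -0.9]
```

```bash
python3 -m pendant '[[[0.4,0.15,-0.7],[0,-0.002,0]],[[1,0.3,-1.6],[0,-0.002,0]],[[1.6,0.45,-2.6],[0,-0.002,0]],[[2.1,0.6,-3.5],[0,-0.002,0]],[[2.5,0.7,-4.15],[0,-0.002,0]],[[2.66,0.75,-4.42],[0,-0.002,0]],[[2.66,0.75,-4.42],[0,-0.002,0]],[[2.66,0.75,-4.42],[0,-0.002,0]]]'; python3 chk.py;python3 - <<'E'
from h import *
f,T=wrist(); cv2.imwrite("pics/w5.png",f["img"]); g=grab_frame("scene"); 
u=cv2.resize(g["img"][120:220,160:280],(600,500)); cv2.imwrite("pics/s5.png",u)
E
```

```text
clock: 9.85
eef_pos: [0.5501, -0.2603, 0.1569]
eef_rot: [0.667, 2.532, 0.345]
ft_force: [0.1, -0.1, -0.5]
grip_width: 0.0229
grasp_force: 78.9
[ 1.1   0.44 -0.66  2.05 -0.36  0.33  1.92]
err deg 0.5482811595300455 fix turn [ 0.0008 -0.0002  0.0005]
height mm 8.394586042675831 lateral [-0.05 -0.45 -0.09] force along n -0.47 lat [-0.2 -0.2 -0.1]
```

View pics/w5.png

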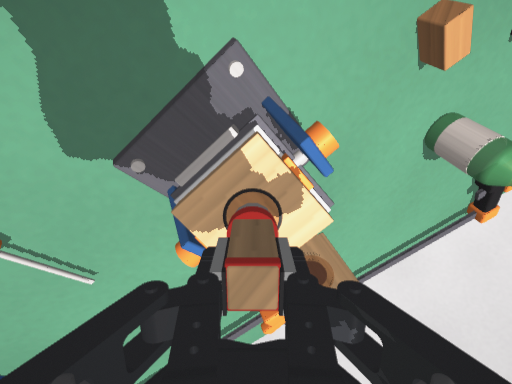

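The foot hovers square over the ring (ring centre about (252,212), collar at (252,222)). Next is a gentle descent along the normal.

```bash
python3 -m pendant '[[[0.1,0.03,-0.17],[0,0,0]],[[0.21,0.06,-0.34],[0,0,0]],[[0.29,0.085,-0.46],[0,0,0]],[[0.365,0.1,-0.59],[0,0,0]],[[0.42,0.11,-0.68],[0,0,0]],[[0.47,0.12,-0.76],[0,0,0]],[[0.52,0.13,-0.845],[0,0,0]],[[0.575,0.14,-0.93],[0,0,0]]]'; python3 chk.py; python3 -m pendant '[[[0.05,0.011,-0.085],[0,0,0]],[[0.105,0.023,-0.17],[0,0,0]]]'; python3 chk.py
```

```text
clock: 10.75
eef_pos: [0.5557, -0.2588, 0.1475]
eef_rot: [0.667, 2.533, 0.345]
ft_force: [-7.2, 0.7, 6.5]
grip_width: 0.023
grasp_force: 80.2
[ 1.08  0.45 -0.65  2.06 -0.36  0.31  1.91]
err deg 0.5482202757603251 fix turn [ 0.0008 -0.0004  0.0004]
height mm -2.606452421384803 lateral [-0.2  -0.21 -0.15] force along n 9.2 lat [-2.4  1.7 -1.2]
clock: 10.95
eef_pos: [0.5567, -0.2586, 0.1459]
eef_rot: [0.667, 2.533, 0.345]
ft_force: [-7.2, -0.7, 8.4]
grip_width: 0.0228
grasp_force: 80.6
[ 1.07  0.46 -0.64  2.06 -0.36  0.3   1.91]
err deg 0.5489063914454227 fix turn [ 0.0009 -0.0004  0.0005]
height mm -4.502514938704549 lateral [-0.2  -0.26 -0.16] force along n 10.95 lat [-1.5  0.5 -0.8]
```

```bash
python3 -m pendant '[[[0.03,0.006,-0.05],[0,0,0]],[[0.055,0.012,-0.09],[0,0,0]],[[0.055,0.012,-0.09],[0,0,0]],[[0.055,0.012,-0.09],[0,0,0]],[[0.055,0.012,-0.09],[0,0,0]],[[0.055,0.012,-0.09],[0,0,0]],[[0.055,0.012,-0.09],[0,0,0]],[[0.055,0.012,-0.09],[0,0,0]]]'; python3 chk.py;  python3 -m pendant '[[[0,0,0],[0,0,0]],[[0,0,0],[0,0,0]]]'
```

```text
clock: 11.75
eef_pos: [0.5572, -0.2585, 0.1451]
eef_rot: [0.667, 2.533, 0.345]
ft_force: [-8.1, 1.4, 9.7]
grip_width: 0.0228
grasp_force: 80.8
[ 1.07  0.46 -0.64  2.06 -0.36  0.3   1.91]
err deg 0.5490813079077356 fix turn [ 0.0009 -0.0004  0.0005]
height mm -5.437330686060281 lateral [-0.18 -0.22 -0.14] force along n 12.25 lat [-1.7  2.8 -0.7]
clock: 11.95
eef_pos: [0.5572, -0.2585, 0.1451]
eef_rot: [0.667, 2.533, 0.345]
ft_force: [-8.7, -0.5, 8.8]
grip_width: 0.0226
grasp_force: 80.8
```

Held for 0.8 s at about 5.5 mm and 13.5 N. Lifting straight off along the normal.

```bash
python3 -m pendant '[[[-0.104,-0.023,0.169],[0,0,0]],[[-0.209,-0.046,0.338],[0,0,0]],[[-0.313,-0.069,0.507],[0,0,0]],[[-0.418,-0.092,0.676],[0,0,0]],[[-0.626,-0.138,1.014],[0,0,0]],[[-1.044,-0.23,1.69],[0,0,0]],[[-1.77,-0.39,2.87],[0,0,0]],[[-2.6,-0.575,4.2],[0,0,0]]]';python3 chk.py; python3 -m pendant '[[[-1.5,-0.34,2.5],[0,0,0]],[[-2.6,-0.58,4.3],[0,0,0]],[[-3,-0.6,6],[0,0,0]],[[-3,-0.6,6],[0,0,0]]]'
python3 - <<'E'
from h import *
f,T=wrist(); cv2.imwrite("pics/w6.png",f["img"]); s=env.sense(); print(s["joints"].round(2))
Rt=R.from_rotvec(s["eef_rot"])
# target: tool down with y-axis yaw 5 deg (as grasped)
G=R.from_rotvec([-.138,3.138,0]); print("turn to grasp orientation",(G*Rt.inv()).as_rotvec().round(4), "shift cm to above case",((np.array([.6138,.1692,.26])-s["eef_pos"])*100).round(2))
z=Rt.as_matrix()[:,2]; a=np.cross(z,[0,0,-1]); print("min upright turn",(a/np.linalg.norm(a)*np.arcsin(np.linalg.norm(a))).round(4))
E
```

```text
clock: 12.75
eef_pos: [0.5309, -0.264, 0.1873]
eef_rot: [0.667, 2.533, 0.346]
ft_force: [-0.6, -0.8, -1.8]
grip_width: 0.0232
grasp_force: 78.8
[ 1.16  0.38 -0.69  2.05 -0.38  0.41  1.94]
err deg 0.5468926945629704 fix turn [ 0.0002 -0.0006  0.    ]
height mm 44.4992152099272 lateral [-0.39  0.03 -0.23] force along n -1.15 lat [-1.2 -0.9 -0.9]
clock: 13.15
eef_pos: [0.5017, -0.2714, 0.2493]
eef_rot: [0.667, 2.53, 0.341]
ft_force: [0.3, -0.8, -1.7]
grip_width: 0.0233
grasp_force: 78.9
[ 1.28  0.26 -0.73  2.01 -0.43  0.58  1.98]
turn to grasp orientation [-0.2809  0.4985  0.5869] shift cm to above case [11.23 44.01  1.2 ]
min upright turn [-0.1181  0.5516  0.    ]
```

```bash
python3 -m pendant '[[[1,2,1.5],[-0.035,0.062,0.073]],[[2,5,3],[-0.07,0.125,0.147]],[[3.5,8.5,4],[-0.105,0.187,0.22]],[[5,12,5],[-0.14,0.249,0.293]],[[6.5,16,5],[-0.176,0.312,0.367]],[[8,20,5],[-0.211,0.374,0.44]],[[9.5,24,5],[-0.246,0.436,0.514]],[[10.5,28,5],[-0.281,0.4985,0.587]]]' >/dev/null; python3 -m pendant '[[[0.2,4,0],[0,0,0]],[[0.4,8,0],[0,0,0]],[[0.6,11,0],[0,0,0]],[[0.7,14,0],[0,0,0]],[[0.73,16,-1],[0,0,0]],[[0.73,16,-3],[0,0,0]],[[0.73,16,-3],[0,0,0]],[[0.73,16,-3],[0,0,0]]]'
python3 - <<'E'
from h import *
s=env.sense(); print(s["joints"].round(2)); Rt=R.from_rotvec(s["eef_rot"])
f,T=wrist(); pickle.dump((f,T),open("w7.pkl","wb"))
G=R.from_rotvec([-.138,3.138,0]); print("turn",(G*Rt.inv()).as_rotvec().round(4),"shift",((np.array([.6138,.1692,.0475])-s["eef_pos"])*100).round(2))
P=cloud(f,T); L=(P-np.array(s["eef_pos"]))@Rt.as_matrix()
m=(abs(L[...,0])<.016)&(abs(L[...,1])<.02)&(L[...,2]>-.04)&(L[...,2]<.05)
q=L[m]; side=q[(q[:,0]>.008)&(q[:,2]<.016)&(q[:,2]>-.03)&(abs(q[:,1])<.01)]
print("front flat",np.polyfit(side[:,2],side[:,0],1)); top=q[q[:,2]<-.02]; print("top",np.median(top,0))
m=(abs(P[...,2]-.082)<.006)&(np.hypot(P[...,0]-.641,P[...,1]-.274)<.03); r=cv2.minAreaRect((P[m][:,:2]*1000).astype(np.float32)); print("blue",r)
E
```

```text
clock: 14.8
eef_pos: [0.6135, 0.1695, 0.2659]
eef_rot: [0.137, -3.135, -0.001]
ft_force: [0.3, -0.2, -0.8]
grip_width: 0.0231
grasp_force: 79.0
[ 0.09  0.52 -0.69  1.45  0.34  1.29  1.03]
turn [-0.0006 -0.0044  0.0003] shift [  0.03  -0.03 -21.84]
front flat [0.00084735 0.01189546]
top [ 0.00625509  0.00017109 -0.03398094]
blue ((641.1412353515625, 274.1468811035156), (25.206911087036133, 24.605714797973633), 87.81696319580078)
```

```bash
python3 -m pendant '[[[0,0,-3],[0,-0.004,0]],[[0,0,-7],[0,-0.004,0]],[[0,0,-11],[0,-0.004,0]],[[0,0,-14.5],[0,-0.004,0]],[[0,0,-17.5],[0,-0.004,0]],[[0,0,-20],[0,-0.004,0]],[[0,0,-21.2],[0,-0.004,0]],[[0,0,-21.5],[0,-0.004,0]]]'; python3 -m pendant '[[[0,0,-0.1],[0,0,0]],[[0,0,-0.2],[0,0,0]],[[0,0,-0.3],[0,0,0]],[[0,0,-0.3],[0,0,0]]]'
```

```text
clock: 15.65
eef_pos: [0.6137, 0.1692, 0.0512]
eef_rot: [-0.136, 3.137, 0.001]
ft_force: [-0.1, 0.3, -0.9]
grip_width: 0.0235
grasp_force: 79.0
clock: 16.05
eef_pos: [0.6141, 0.1699, 0.0496]
eef_rot: [-0.137, 3.135, 0.002]
ft_force: [1.3, 0.5, -2.0]
grip_width: 0.0231
grasp_force: 79.0
```

```bash
python3 -m pendant '[[[0,0,-0.1],[0,0,0]],[[0,0,-0.15],[0,0,0]],[[0,0,-0.15],[0,0,0]]]'; python3 -m pendant '[[[0,0,-0.05],[0,0,0]],[[0,0,-0.1],[0,0,0]],[[0,0,-0.1],[0,0,0]]]'
```

```text
clock: 16.35
eef_pos: [0.6138, 0.1698, 0.0476]
eef_rot: [-0.137, 3.136, 0.002]
ft_force: [-0.4, -0.3, 0.7]
grip_width: 0.0233
grasp_force: 79.5
clock: 16.65
eef_pos: [0.6139, 0.1699, 0.0475]
eef_rot: [-0.137, 3.136, 0.001]
ft_force: [-2.3, -2.5, 11.4]
grip_width: 0.0228
grasp_force: 80.9
```

```bash
python3 -m pendant '[[[0,0,0.08],[0,0,0]],[[0,0,0.08],[0,0,0]]]'; python3 -m pendant '[[[0,0,0],[0,0,0]],[[0,0,0],[0,0,0]],[[0,0,0],[0,0,0]],[[0,0,0],[0,0,0]],[[0,0,0],[0,0,0]],[[0,0,0],[0,0,0]]]' -1; python3 -m pendant '[[[0,0,1],[0,0,0]],[[0,0,3],[0,0,0]],[[0,0,6],[0,0,0]],[[0,0,10],[0,0,0]],[[0,0,14],[0,0,0]],[[0,0,18],[0,0,0]],[[0,0,22],[0,0,0]],[[0,0,24],[0,0,0]]]' -
python3 - <<'E'
from h import *
f=grab_frame("top"); pickle.dump(f,open("top2.pkl","wb")); 
f,T=wrist(); pickle.dump((f,T),open("w8.pkl","wb")); P=cloud(f,T)
for nm,c in(("red",(.6133,.1693)),("blue",(.641,.274))):
    m=(abs(P[...,2]-.082)<.006)&(np.hypot(P[...,0]-c[0],P[...,1]-c[1])<.03); q=P[m]; print(nm,q[:,2].mean(),cv2.minAreaRect((q[:,:2]*1000).astype(np.float32)))
# lid: outer top face & free edge from wrist+scene
g=grab_frame("scene"); pickle.dump(g,open("scene2.pkl","wb"))
yd=np.array([.162,.987]); xd=np.array([.987,-.162]); H0=np.array([.617,.222])
for nm,PP,im in(("w",P,f["img"]),("s",cloud(g),g["img"]),):
    h=cv2.cvtColor(im,cv2.COLOR_BGR2HSV); m=(h[...,0]>=5)&(h[...,0]<18)&(h[...,1]>170)
    loc=np.stack([(PP[...,:2]-H0)@xd,(PP[...,:2]-H0)@yd,PP[...,2]],-1)
    m&=(abs(loc[...,0]+.1)<.09)&(abs(loc[...,1])<.12)&(loc[...,2]>.02)&(loc[...,2]<.22)
    q=loc[m]; print(nm,len(q),np.percentile(q,[1,50,99],axis=0).round(3).tolist())
    t=q[q[:,2]>.165]; print(" top edge",len(t),np.percentile(t,[1,99],axis=0).round(3).tolist(), np.polyfit(t[:,0],t[:,2],1) if len(t)>5 else '')
print(env.sense()["joints"].round(2))
E
```

```text
clock: 16.85
eef_pos: [0.6139, 0.1698, 0.0475]
eef_rot: [-0.137, 3.136, 0.002]
ft_force: [-1.4, -0.8, 5.9]
grip_width: 0.0233
grasp_force: 79.7
clock: 17.45
eef_pos: [0.6136, 0.1698, 0.0471]
eef_rot: [-0.137, 3.137, 0.002]
ft_force: [0.3, 0.1, 0.0]
grip_width: 0.0854
grasp_force: 0.0
clock: 18.25
eef_pos: [0.6143, 0.1708, 0.2922]
eef_rot: [-0.138, 3.131, 0.005]
ft_force: [0.4, 0.6, -0.9]
grip_width: 0.0853
grasp_force: 0.0
red 0.08143094089519273 ((613.9595336914062, 169.91455078125), (24.90378189086914, 23.94782257080078), 4.842805862426758)
blue 0.08149543674308962 ((641.0205688476562, 274.11468505859375), (24.512371063232422, 24.564151763916016), 89.33721923828125)
w 5833 [[-0.155, -0.103, 0.028], [-0.094, 0.016, 0.032], [-0.075, 0.102, 0.178]]
 top edge 498 [[-0.156, -0.103, 0.167], [-0.094, 0.103, 0.18]] [0.10222982 0.18593017]
s 3296 [[-0.155, -0.104, 0.026], [-0.126, 0.001, 0.086], [-0.076, 0.105, 0.181]]
 top edge 911 [[-0.157, -0.102, 0.167], [-0.095, 0.105, 0.183]] [0.12605428 0.19159285]
[ 0.09  0.51 -0.7   1.42  0.33  1.33  1.03]
```

```bash
cat > lid.py <<'E'
from h import *
yaw=-.162; xd=np.array([np.cos(yaw),np.sin(yaw),0]); yd=np.array([-np.sin(yaw),np.cos(yaw),0]); O=np.array([.617,.222,0])
def pose(th,gap=0,a=.13):
    t=.3*np.clip(th,0,1); lx=np.array([np.cos(th),np.sin(th)]); lz=np.array([-np.sin(th),np.cos(th)])
    K=np.array([-.075,.03])+a*lx+(.064+gap)*lz; p=K-.011*np.array([np.cos(t),np.sin(t)])
    z=np.array([0,0,-1.]); G=R.from_rotvec(-t*yd)*R.from_matrix(np.c_[-xd,yd,z])
    return O+xd*p[0]+np.array([0,0,p[1]]),G
def rel(th,base,**k):
    p,G=pose(th,**k); p0,R0=base; return ((p-p0)*100).round(2).tolist(),(G*R0.inv()).as_rotvec().round(3).tolist()
def now():
    s=env.sense(); return np.array(s["eef_pos"]),R.from_rotvec(s["eef_rot"])
E
python3 - <<'E'
from lid import *
b=now(); print("pre",rel(1.69,b,gap=.04),pose(1.69,gap=.04)[0])
b=pose(1.69,gap=.04)
print("touch",rel(1.69,b,gap=.002))
b=pose(1.69)
for th in np.arange(1.62,-.001,-.09): print(round(th,2),rel(th,b))
E
```

```text
pre ([-19.86, 8.46, -14.6], [-0.013, -0.295, -0.248]) [0.41544357 0.25494081 0.14345891]
touch ([3.72, -0.61, 0.45], [0.0, 0.0, 0.0])
1.62 ([0.86, -0.14, 0.52], [0.0, 0.0, 0.0])
1.53 ([2.01, -0.33, 1.1], [0.0, 0.0, 0.0])
1.44 ([3.21, -0.52, 1.58], [0.0, 0.0, 0.0])
1.35 ([4.44, -0.73, 1.94], [0.0, 0.0, 0.0])
1.26 ([5.71, -0.93, 2.19], [0.0, 0.0, 0.0])
1.17 ([6.99, -1.14, 2.32], [0.0, 0.0, 0.0])
1.08 ([8.27, -1.35, 2.34], [0.0, 0.0, 0.0])
0.99 ([9.56, -1.56, 2.24], [0.0, 0.003, -0.0])
0.9 ([10.82, -1.77, 2.05], [0.005, 0.03, 0.0])
0.81 ([12.05, -1.97, 1.74], [0.009, 0.056, 0.0])
0.72 ([13.25, -2.17, 1.33], [0.014, 0.083, 0.0])
0.63 ([14.41, -2.36, 0.8], [0.018, 0.11, -0.0])
0.54 ([15.52, -2.54, 0.17], [0.022, 0.136, 0.0])
0.45 ([16.56, -2.71, -0.55], [0.027, 0.163, 0.0])
0.36 ([17.54, -2.87, -1.37], [0.031, 0.189, 0.0])
0.27 ([18.43, -3.01, -2.27], [0.035, 0.216, 0.0])
0.18 ([19.24, -3.14, -3.26], [0.04, 0.243, 0.0])
0.09 ([19.96, -3.26, -4.31], [0.044, 0.269, 0.0])
-0.0 ([20.58, -3.36, -5.42], [0.048, 0.296, 0.0])
```

```bash
python3 -m pendant '[[[-2,1,1],[0,0,-0.06]],[[-5,2,1],[0,0,-0.12]],[[-8,3.5,1],[0,0,-0.18]],[[-11,5,1],[0,0,-0.248]],[[-14,6,1],[-0.003,-0.07,-0.248]],[[-17,7.5,0],[-0.006,-0.14,-0.248]],[[-19.86,8.46,-2],[-0.01,-0.22,-0.248]],[[-19.86,8.46,-4],[-0.013,-0.295,-0.248]]]' 1 20 >/dev/null; python3 -m pendant '[[[0,0,-2],[0,0,0]],[[0,0,-4.5],[0,0,0]],[[0,0,-7],[0,0,0]],[[0,0,-9],[0,0,0]],[[0,0,-10.6],[0,0,0]],[[0,0,-10.6],[0,0,0]],[[0,0,-10.6],[0,0,0]]]'
python3 - <<'E'
from lid import *
b=now(); print(env.sense()["joints"].round(2)); print(rel(1.69,b,gap=.04),rel(1.69,b,gap=.002))
E
```

```text
clock: 19.9
eef_pos: [0.4146, 0.2541, 0.1409]
eef_rot: [0.23, 2.838, -0.037]
ft_force: [-0.0, 1.3, -0.3]
grip_width: -0.0
grasp_force: 0.0
[-0.29  0.31 -0.67  2.15  0.71  0.73 -0.05]
([0.09, 0.08, 0.26], [0.001, -0.005, -0.0]) ([3.81, -0.53, 0.71], [0.001, -0.005, -0.0])
```

```bash
python3 -m pendant '[[[1,-0.1,0.2],[0,-0.005,0]],[[2,-0.25,0.5],[0,-0.005,0]],[[2.8,-0.38,0.6],[0,-0.005,0]],[[3.4,-0.47,0.7],[0,-0.005,0]],[[3.8,-0.53,0.71],[0,-0.005,0]],[[4,-0.56,0.73],[0,-0.005,0]]]'; python3 -m pendant '[[[0.2,-0.03,0.1],[0,0,0]],[[0.4,-0.06,0.2],[0,0,0]],[[0.86,-0.14,0.5],[0,0,0]],[[1.4,-0.22,0.8],[0,0,0]],[[2,-0.33,1.1],[0,0,0]]]'; python3 -m pendant '[[[0,0,0],[0,0,0]]]'
python3 - <<'E'
from lid import *
b=now(); print(env.sense()["joints"].round(2))
for th in np.arange(1.53,.5,-.09): print(round(th,2),rel(th,b))
E
```

```text
clock: 20.5
eef_pos: [0.4546, 0.2489, 0.1483]
eef_rot: [0.23, 2.833, -0.035]
ft_force: [-6.6, 0.7, 3.2]
grip_width: 0.0002
grasp_force: 2.9
clock: 21.0
eef_pos: [0.4749, 0.2456, 0.1594]
eef_rot: [0.229, 2.832, -0.035]
ft_force: [-2.3, 0.2, -0.0]
grip_width: -0.0002
grasp_force: 1.5
clock: 21.1
eef_pos: [0.4762, 0.2454, 0.1599]
eef_rot: [0.232, 2.831, -0.035]
ft_force: [0.2, -0.0, -0.1]
grip_width: -0.0
grasp_force: 0.0
[-0.2   0.34 -0.66  2.05  0.69  0.77  0.1 ]
1.53 ([-0.14, -0.01, -0.06], [-0.0, 0.002, 0.001])
1.44 ([1.06, -0.21, 0.41], [-0.0, 0.002, 0.001])
1.35 ([2.29, -0.41, 0.78], [-0.0, 0.002, 0.001])
1.26 ([3.55, -0.61, 1.02], [-0.0, 0.002, 0.001])
1.17 ([4.83, -0.82, 1.16], [-0.0, 0.002, 0.001])
1.08 ([6.12, -1.03, 1.17], [-0.0, 0.002, 0.001])
0.99 ([7.4, -1.24, 1.07], [0.0, 0.005, 0.001])
0.9 ([8.66, -1.45, 0.88], [0.005, 0.032, 0.001])
0.81 ([9.9, -1.65, 0.58], [0.009, 0.059, 0.001])
0.72 ([11.1, -1.85, 0.16], [0.013, 0.085, 0.001])
0.63 ([12.26, -2.04, -0.36], [0.018, 0.112, 0.001])
0.54 ([13.37, -2.22, -0.99], [0.022, 0.139, 0.001])
```

```bash
python3 -m pendant '[[[0.5,-0.1,0.18],[0,0,0]],[[1.06,-0.2,0.4],[0,0,0]],[[1.7,-0.3,0.6],[0,0,0]],[[2.3,-0.4,0.77],[0,0,0]],[[2.9,-0.5,0.9],[0,0,0]],[[3.55,-0.61,1.02],[0,0,0]],[[4.2,-0.7,1.1],[0,0,0]],[[4.83,-0.82,1.15],[0,0,0]]]'; python3 -m pendant '[[[0.6,-0.1,0],[0,0,0]],[[1.25,-0.2,0],[0,0,0]],[[1.9,-0.3,-0.05],[0,0,0]],[[2.55,-0.42,-0.1],[0,0.003,0]],[[3.2,-0.52,-0.2],[0.002,0.016,0]],[[3.83,-0.63,-0.3],[0.005,0.03,0]],[[4.45,-0.73,-0.44],[0.007,0.043,0]],[[5.05,-0.83,-0.58],[0.009,0.057,0]]]';python3 - <<'E'
from lid import *
b=now(); print(env.sense()["joints"].round(2))
for th in np.arange(.81,-.01,-.09): print(round(th,2),rel(th,b))
g=grab_frame("scene"); cv2.imwrite("pics/s9.png",cv2.resize(g["img"][110:310,220:440],(660,600)))
E
```

```text
clock: 21.9
eef_pos: [0.5243, 0.2374, 0.1714]
eef_rot: [0.23, 2.831, -0.035]
ft_force: [-2.9, 0.0, 5.2]
grip_width: 0.0
grasp_force: 2.3
clock: 22.7
eef_pos: [0.5749, 0.2289, 0.1654]
eef_rot: [0.235, 2.889, -0.029]
ft_force: [-0.8, 0.8, 4.3]
grip_width: -0.0
grasp_force: 1.9
[-0.09  0.47 -0.65  1.82  0.62  0.86  0.35]
0.81 ([0.03, -0.01, 0.03], [0.0, 0.001, 0.001])
0.72 ([1.23, -0.2, -0.39], [0.004, 0.027, 0.001])
0.63 ([2.39, -0.39, -0.91], [0.009, 0.054, 0.001])
0.54 ([3.49, -0.57, -1.54], [0.013, 0.081, 0.001])
0.45 ([4.54, -0.74, -2.27], [0.018, 0.107, 0.001])
0.36 ([5.51, -0.9, -3.08], [0.022, 0.134, 0.001])
0.27 ([6.41, -1.05, -3.99], [0.026, 0.161, 0.001])
0.18 ([7.22, -1.18, -4.97], [0.031, 0.187, 0.001])
0.09 ([7.93, -1.3, -6.02], [0.035, 0.214, 0.001])
0.0 ([8.55, -1.4, -7.14], [0.039, 0.24, 0.001])
```

View pics/s9.png

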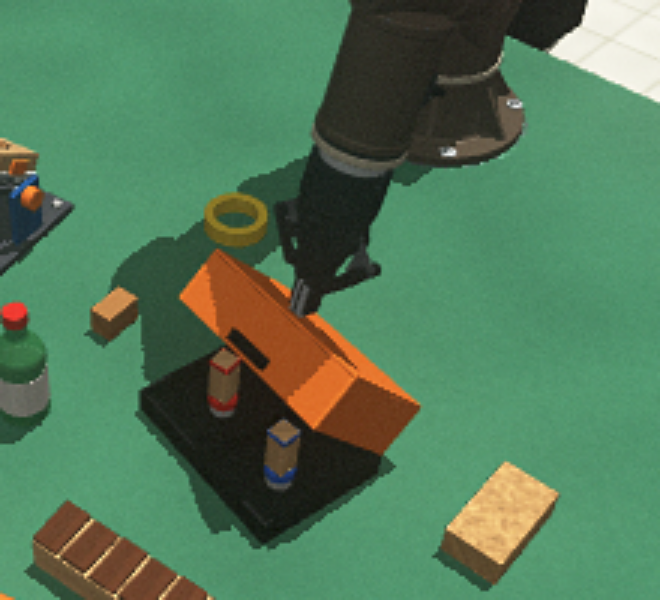

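The lid is half shut under the fingertips at (300,300), and both stamps stand upright at (225,380) and (283,455). I'll carry on, more slowly.

```bash
python3 -m pendant '[[[0.6,-0.1,-0.17],[0.002,0.014,0]],[[1.23,-0.2,-0.39],[0.004,0.027,0]],[[1.8,-0.3,-0.64],[0.006,0.04,0]],[[2.39,-0.39,-0.91],[0.009,0.054,0]],[[2.95,-0.48,-1.22],[0.011,0.067,0]],[[3.49,-0.57,-1.54],[0.013,0.08,0]],[[4.02,-0.66,-1.9],[0.015,0.094,0]],[[4.54,-0.74,-2.27],[0.018,0.107,0]]]'; python3 -m pendant '[[[0.5,-0.08,-0.4],[0.002,0.013,0]],[[0.97,-0.16,-0.81],[0.004,0.027,0]],[[1.42,-0.23,-1.26],[0.006,0.04,0]],[[1.87,-0.31,-1.72],[0.008,0.054,0]],[[2.28,-0.37,-2.2],[0.01,0.067,0]],[[2.68,-0.44,-2.7],[0.013,0.08,0]],[[3.04,-0.5,-3.2],[0.015,0.094,0]],[[3.3,-0.54,-3.6],[0.017,0.102,0]]]';python3 - <<'E'
from lid import *
b=now(); print(env.sense()["joints"].round(2))
for th in (.12,.09,.045,0): print(round(th,2),rel(th,b))
E
```

```text
clock: 23.55
eef_pos: [0.6199, 0.2213, 0.1421]
eef_rot: [0.244, 2.998, -0.017]
ft_force: [-0.2, -1.7, 2.8]
grip_width: -0.0
grasp_force: 1.5
clock: 24.35
eef_pos: [0.6526, 0.2162, 0.1058]
eef_rot: [0.252, 3.101, -0.003]
ft_force: [1.3, 0.3, 3.2]
grip_width: 0.0002
grasp_force: 1.2
[-0.01  0.73 -0.66  1.53  0.52  1.04  0.61]
0.12 ([-0.07, 0.01, 0.29], [-0.001, -0.005, 0.0])
0.09 ([0.16, -0.03, -0.07], [0.0, 0.004, 0.0])
0.04 ([0.48, -0.08, -0.62], [0.002, 0.017, 0.0])
0 ([0.78, -0.13, -1.18], [0.004, 0.031, 0.0])
```

```bash
python3 -m pendant '[[[0.16,-0.03,-0.1],[0,0.004,0]],[[0.3,-0.05,-0.3],[0,0.01,0]],[[0.42,-0.07,-0.5],[0,0.015,0]],[[0.53,-0.09,-0.7],[0,0.02,0]],[[0.63,-0.1,-0.85],[0,0.025,0]],[[0.7,-0.12,-1],[0,0.03,0]],[[0.75,-0.12,-1.1],[0,0.03,0]],[[0.75,-0.12,-1.1],[0,0.03,0]]]';  python3 -m pendant '[[[0,0,-0.08],[0,0,0]],[[0,0,-0.16],[0,0,0]],[[0,0,-0.2],[0,0,0]],[[0,0,-0.2],[0,0,0]]]'
```

```text
clock: 25.15
eef_pos: [0.6599, 0.2149, 0.0953]
eef_rot: [0.255, 3.129, -0.007]
ft_force: [-0.3, 0.5, 0.1]
grip_width: 0.0001
grasp_force: 0.0
clock: 25.55
eef_pos: [0.6603, 0.2149, 0.0942]
eef_rot: [0.255, 3.128, -0.007]
ft_force: [1.3, -0.6, 5.9]
grip_width: 0.0001
grasp_force: 2.6
```

```bash
python3 -m pendant '[[[0,0,-0.05],[0,0,0]],[[0,0,-0.1],[0,0,0]],[[0,0,-0.1],[0,0,0]]]';  python3 -m pendant '[[[0,0,-0.05],[0,0,0]],[[0,0,-0.1],[0,0,0]],[[0,0,-0.1],[0,0,0]]]'
```

```text
clock: 25.85
eef_pos: [0.6604, 0.2149, 0.0941]
eef_rot: [0.255, 3.127, -0.007]
ft_force: [-2.4, -2.6, 12.2]
grip_width: -0.0001
grasp_force: 6.0
clock: 26.15
eef_pos: [0.6604, 0.215, 0.0941]
eef_rot: [0.255, 3.127, -0.007]
ft_force: [-4.4, -4.3, 18.3]
grip_width: -0.0
grasp_force: 9.4
```

At its stop: the force rises with no further motion. I'll retreat upward and check the lid.

```bash
python3 -m pendant '[[[0,0,0.3],[0,0,0]],[[0,0,1],[0,0,0]],[[0,0,4],[0,0,0]],[[-1,0,8],[0,0,0]],[[-2,0,12],[0,0,0]],[[-3,0,16],[0,0,0]],[[-3,0,18],[0,0,0]],[[-3,0,18],[0,0,0]]]'
python3 - <<'E'
from lid import *
g=grab_frame("scene"); cv2.imwrite("pics/s10.png",g["img"]); w,T=wrist()
for f,P in((g,cloud(g)),(w,cloud(w,T))):
    h=cv2.cvtColor(f["img"],cv2.COLOR_BGR2HSV); l=np.stack([(P-O)@xd,(P-O)@yd,P[...,2]],-1)
    m=(h[...,0]>=5)&(h[...,0]<18)&(h[...,1]>170)&(abs(l[...,0])<.07)&(abs(l[...,1])<.1)&(l[...,2]>.08)
    q=l[m]; c=np.linalg.lstsq(np.c_[q[:,:2],np.ones(len(q))],q[:,2],rcond=None)[0]; print(len(q),c.round(4))
E
```

```text
clock: 26.95
eef_pos: [0.6305, 0.2163, 0.2756]
eef_rot: [0.253, 3.124, -0.003]
ft_force: [0.2, 0.6, 1.2]
grip_width: 0.0002
grasp_force: 0.0
2376 [-0.0003  0.0003  0.0957]
21258 [-0.0576 -0.0036  0.0951]
```

View pics/s10.png

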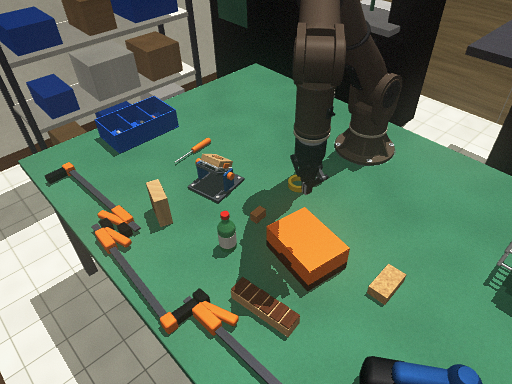

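The scene view shows the orange lid shut flat at (308,245), with everything else in place. I'll recheck the wrist slope with outliers removed.

Run:
```python
from lid import *
w,T=wrist(); P=cloud(w,T); l=np.stack([(P-O)@xd,(P-O)@yd,P[...,2]],-1); h=cv2.cvtColor(w["img"],cv2.COLOR_BGR2HSV)
m=(h[...,0]>=5)&(h[...,0]<18)&(h[...,1]>170)&(abs(l[...,0])<.07)&(abs(l[...,1])<.1)&(l[...,2]>.08)
q=l[m]; print(np.percentile(q[:,2],[0,1,25,50,75,99,100]).round(4))
for a,b in((-.06,-.04),(-.01,.01),(.04,.06)): s=q[(q[:,0]>a)&(q[:,0]<b)]; print(len(s),np.median(s[:,2]).round(4) if len(s) else 0)
print(env.sense()["eef_rot"].round(3))
```

```text
[0.0909 0.092  0.0932 0.0937 0.0942 0.0956 0.4137]
3457 0.0938
3164 0.0937
2725 0.0937
[ 0.255  3.13  -0.009]
```

Both ends of the lid read 0.0937 m, so it is flat and fully shut. Handing in.

```bash
python3 -c "
from station import job; print(job.hand_in())"
```

```text
the job is handed in; nothing more can be done
None
```

The job is handed in, with no verdict returned: the red stamp was pressed about 5.5 mm inside the ring for 0.8 s (estimated from the arm pose and wrist force), lifted straight off and stood back in its own compartment; the lid measures flat and fully shut, and nothing else appears moved.

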